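# Clamp a paint tin with the notched slide

## Task

Clamp the paint tin in the bench clamp: hold the carriage's release bar up, slide the carriage along so that its sprung pad pushes the tin back into the V-shaped back jaw and the pad's spring is pressed in about half-way, then let go of the bar so that it drops fully into the nearest notch and the tin stays held. Do it gently, without denting or tipping the tin, and leave the cup, the jar and the spatula where they are.

Things in the scene. Friction and masses are not known exactly. Their poses are not given: they have to be found in the camera images.
- clamp: Bench clamp fixed to the table: grey base plate 120 mm wide (x = -60 to 60), 460 mm long (y = -220 to 240), 12 mm thick; origin on the table top, z up. On it a toothed steel rail (along y at x = 0) guides the carriage from the -y end; the back jaw stands at the +y end; the tin stands between. Clamping means sliding the carriage to +y.
- first_tooth (a point): Fixed point on the rail's centre line, 30 mm above the table (tooth tops), at the start of the first tooth; axes as the clamp's. To -y of it is a plain parking slot where the lowered pawl moves freely; to +y are notches at 6 mm pitch for 128 mm (teeth 2 mm long, gaps 4 mm, 10 mm deep). Rail 36 mm wide.
- jaw_zone (a point): Fixed point on the base plate (12 mm above the table) at x = 0, y = +130 mm in the clamp. The steel back jaw is a shallow V open to -y (plates 25 degrees off the clamp's x axis, 30 to 86 mm above the table), bolted beforehand with its apex anywhere 0 to 60 mm to +y of this point: not measured, find it by pushing. A tin seated in the V has its centre 47 mm in front of the apex.
- carriage: Aluminium carriage 78 mm wide, 100 mm long, sliding along the clamp's y (axes as the clamp's); origin on the rail's centre line under the release bar, 31 mm above the table. It starts in the parking slot, 155 to 115 mm to -y of the clamp's origin, and can go to 30 mm beyond that origin. Sliding takes about 2.5 N plus 1.2 N per 10 mm/s.
- pad_mount (a point): Point fixed on the carriage where the unpressed pad's face is: 95 mm to +y of the carriage's origin, 55 mm above the table. The black rubber pad is 60 mm wide, 40 mm high and sprung: it starts to yield at 5.5 N, takes 0.8 N more per mm and stops after 20 mm (21.5 N); half-way is 10 mm, 13.5 N. This point does not move with the pad as it is pressed in.
- bar_grip (a point): Centre of the release bar's black grip: a level bar 76 mm long across the rail, 16 mm thick along it, 18 mm high, centred 105 mm above the table when down; two 10 mm legs below it, 30 mm either side of centre. Best pinched from above, fingers before and behind it along the rail; the carriage is at most 76 mm high near it. Axes as the clamp's.
- release_bar (a joint): Lift of the release bar in m: 0 fully down (pawl in a notch or the slot), 0.007 with the pawl on a tooth, 0.016 at the upper stop. Spring and weight pull it down, 4.5 N when down, 8.5 N at the stop. The pawl under the bar is 2.4 mm long. If let go over a tooth, the pressed pad's spring drives the carriage back some 4 mm until the pawl drops in.
- tin: Closed cylindrical paint tin, silver with orange and copper bands, 86 mm in diameter, 100 mm high plus a 3 mm lid, 0.3 to 0.6 kg; origin at the centre of its underside. It stands loose on the base plate, 5 to 75 mm short of its seat in the back jaw. More than 25 N from the pad dents it.
- cup: White plastic mixing cup, 80 mm rim, 85 mm high, standing on the table beyond the clamp; origin at the centre of its underside. Leave alone.
- jar: Closed clear jar, 60 mm in diameter, 75 mm high, on the table beyond the clamp; origin at the centre of its underside. Leave alone.
- spatula: Spatula 200 mm long lying on the table on the robot's side of the clamp; origin under its middle. Leave alone.
Not all that is in view belongs to the job. What is shaped like the tin but black or red is not meant.

How it is judged:
By the outcome, as a careful person would: the job done as asked, in the order asked, and still so for the second after the job is handed in, with the robot touching nothing.
It also fails if it takes over 72 s, if anything falls off the work surface, if the arm or the gripper's body presses on something with over 40 N, if the wrist force passes 120 N, or if a joint passes its speed limit or range.

## Robot

A 6-joint arm with a two-finger parallel gripper is mounted at the origin on the work surface. World frame = base frame: x ahead of the robot, y to its left, z up, the work surface at z = 0. Lengths are in mm, angles in rad, forces in N, time in s.
With the tool pointing down it reaches from about 300 to 875 mm from the base axis. Payload 6.4 kg.
Tool frame: the origin (TCP) lies at the very end of the fingers, on their centre line; the grasp point (between the pads) lies 19 mm behind it; z points along the fingers, x is the direction in which the jaws open and shut, and the axes are right-handed (so a half turn about z gives the same grasp; the last joint's range is limited). The gripper opens to 88 mm and grips with 3 to 60 N. Pads are 18 mm wide; open, the fingers measure 123 mm over their backs; the gripper's body (75 mm by 187 mm) begins 45 mm behind the grasp point.
Start: joints at [-1.331, 0.181, 1.607, -0, 1.354, -0.206], TCP at [247.946, -518.81, 238.714] pointing down, gripper open.
Joint ranges: [-2.99, 2.99], [-0.89, 2.07], [0.3, 2.58], [-1.14, 4.28], [0, 2.63], [-3.12, 3.12]. Speed limits (rad/s): [2.57, 2.57, 3.01, 3.14, 3.14, 3.14].

## Interface

Orientations are given as [roll, pitch, yaw] about the fixed x, y, z axes, in that order (R = Rz(yaw) Ry(pitch) Rx(roll)).
In Python, from plant import get_state, vision, job gives the robot as it stands. The module is installed in compiled form; this text tells all that it offers.
- The arm moves only by the tool arm_command, never from a script. Its argument "motion" is a list of rows, each a list of 3 entries, a list of its own where there are three numbers: the opening, from -1 (shut) to 1 (fully open), then the shift along the tool's x, y, z normalised to -1 to 1, where 1 is 0.4 m, then the turn, a rotation vector about the tool's x, y, z normalised to -1 to 1, where 1 is pi rad. A call has 1 to 12 rows; each row is the pose to reach, as a shift and turn from the pose commanded when the call began, along the tool's axes at that moment, turning the shorter way round; what a row does not reach only later rows make up. A row lasts 1/8 s, in which the tool goes at most 62.5 mm and 10.7 degrees, less where a joint would pass 70% of its speed; a pose out of reach is approached as far as the arm can. A call with a number of a shift or a turn outside -1 to 1 is refused whole. A call with a gripper value outside its range is refused whole. The fingers move at their own pace and stop on an object; "squeeze" is the grip in N (left out, the last holds). Time passes only in rows, so rows that repeat a pose let the fingers close. It gives the time, the measured TCP pose, the force and the opening at its end, in the units of the state.
- get_state(): the state, without advancing time (a new reading comes with each control period).
- vision.get_image(name): name is "side" or "top" or "wrist"; returns the picture (384x512x3 uint8, red, green, blue); there is no depth.
- vision.camera_params(name): a dict with "mtx" (3x3 intrinsics, pixels), "R" (3x3) and "t" (3): a world point X has camera coordinates R X + t. Camera axes: x right, y down, z forward; pixel columns grow to the right and rows downward; lengths in mm; the calibration is good to about 2 mm. A picture is of the moment at which its call begins: read the wrist's pose just before it. camera_params takes no time and is no camera call; for the wrist camera it gives the pose at the moment of the call.
- job.job_done(): hands the job in, once; it reports no verdict.
The state is a dict: "time": time; "joints": joint angles; "joint_vel": joint speeds; "joint_efforts": joint torques, N m; "eef_pos": TCP position; "orientation": TCP orientation; "force": force on the tool from outside, world axes, zero at the start; "moment": the same for the moment, N m; "grip_width": finger opening in mm.
Only numpy, scipy, OpenCV 4.12 (cv2) and the standard library are available. Lean on these libraries where they do the work, as an engineer would, in place of code of your own. Each camera call takes 0.05 s, during which the arm holds its last target.

## Working session

There is one attempt and no reset: what is moved stays moved. The work goes in short steps, Python scripts to look and compute and a tool call to move; the robot and the scene stay as the last step left them, time stands still between calls to the robot, and variables do not carry over. Pictures are saved under pics/ and viewed, and the job is handed in when it is done.

Besides the shell and the picture viewer there is one more tool, called after "Call:" as a command line: name --argument value ..., lists and objects as JSON in quotes. arm_command: Moves the arm, as the interface text tells. Its arguments: {"type":"object","properties":{"motion":{"type":"array"},"squeeze":{"type":"number"}},"required":["motion"]}

```bash
mkdir -p pics
python3 - <<'E'
from plant import get_state, vision
import cv2
print(get_state())
for n in ["side","top","wrist"]:
    p=vision.camera_params(n); print(n,p)
    cv2.imwrite(f"pics/{n}0.png",vision.get_image(n)[:,:,::-1])
E
```

```text
{'time': 0.0, 'joints': array([-1.33128602e+00,  1.81492441e-01,  1.60798853e+00, -2.58463608e-06,
        1.35381299e+00, -2.06328254e-01]), 'joint_vel': array([-0.00047321, -0.00079687,  0.00073025,  0.00010975,  0.00040389,
       -0.00111868]), 'joint_efforts': array([-6.60936312e-04, -4.33861792e+01, -3.41850972e+01,  7.01256003e-02,
        3.83874192e-02, -1.16412780e-04]), 'eef_pos': array([ 247.82019627, -518.26647979,  237.84688601]), 'orientation': array([-3.14124658e+00,  1.66573876e-03, -1.12495692e+00]), 'force': array([-1.06029159,  0.37254817, -0.37674216]), 'moment': array([-0.05114528,  0.03240644,  0.00126424]), 'grip_width': 88.18180704063104}
side {'mtx': array([[480.58175671,   0.        , 257.25220458],
       [  0.        , 480.58175671, 189.24055099],
       [  0.        ,   0.        ,   1.        ]]), 'R': array([[ 0.9995621 , -0.02019528,  0.02162764],
       [ 0.0022564 , -0.67674756, -0.73621169],
       [ 0.02950445,  0.73593811, -0.67640564]]), 't': array([-579.86349296,   85.79743039,  830.22998121])}
top {'mtx': array([[424.78036082,   0.        , 254.96341849],
       [  0.        , 424.78036082, 191.51258462],
       [  0.        ,   0.        ,   1.        ]]), 'R': array([[ 0.00451353, -0.99992569, -0.01132457],
       [-0.9811638 , -0.00224117, -0.19316463],
       [ 0.19312489,  0.01198311, -0.981101  ]]), 't': array([ 63.9801211 , 580.88407849, 811.44028858])}
wrist {'mtx': array([[296.99709847,   0.        , 252.01695794],
       [  0.        , 296.99709847, 194.74895745],
       [  0.        ,   0.        ,   1.        ]]), 'R': array([[ 0.43145224, -0.90213332, -0.0021084 ],
       [-0.85970171, -0.4118651 ,  0.30212599],
       [-0.2734263 , -0.12854034, -0.95326567]]), 't': array([-574.14487729,  -41.47429162,  390.26491743])}
```

View pics/side0.png

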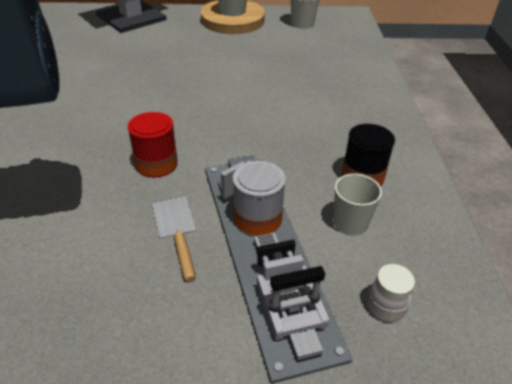

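View pics/top0.png

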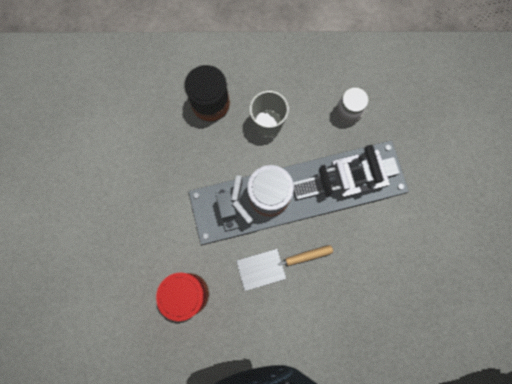

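View pics/wrist0.png

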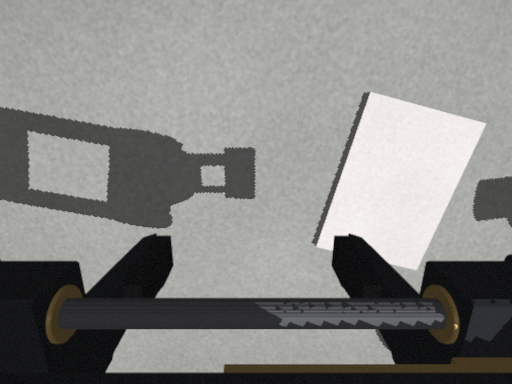

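```bash
cat > h.py <<'E'
import numpy as np
from plant import get_state, vision
def ray(n,u,v,z,p=None):
    p=p or vision.camera_params(n)
    d=p['R'].T@np.linalg.inv(p['mtx'])@np.array([u,v,1.]); c=-p['R'].T@p['t']
    return c+d*(z-c[2])/d[2]
def proj(n,X):
    p=vision.camera_params(n); q=p['mtx']@(p['R']@np.asarray(X,float)+p['t']); return q[:2]/q[2]
def tri(o):
    A=[];b=[]
    A=np.zeros((3,3));b=np.zeros(3)
    for n,u,v in o:
        p=vision.camera_params(n)
        d=p['R'].T@np.linalg.inv(p['mtx'])@np.array([u,v,1.]); d/=np.linalg.norm(d); c=-p['R'].T@p['t']
        M=np.eye(3)-np.outer(d,d);A+=M;b+=M@c
    return np.linalg.solve(A,b)
E
python3 - <<'E'
import cv2
t=cv2.imread('pics/top0.png');s=cv2.imread('pics/side0.png')
cv2.imwrite('pics/topz.png',cv2.resize(t[135:250,180:420],None,fx=3.3,fy=3.3,interpolation=cv2.INTER_CUBIC))
cv2.imwrite('pics/sidez.png',cv2.resize(s[145:380,195:365],None,fx=2.5,fy=2.5,interpolation=cv2.INTER_CUBIC))
E
```

```text
(no output)
```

View pics/topz.png

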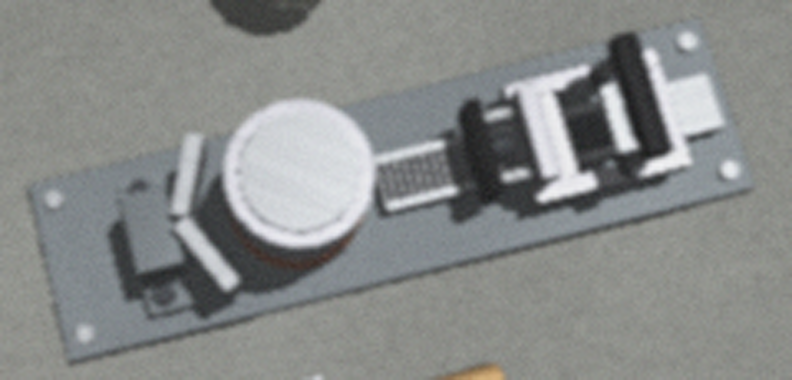

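View pics/sidez.png

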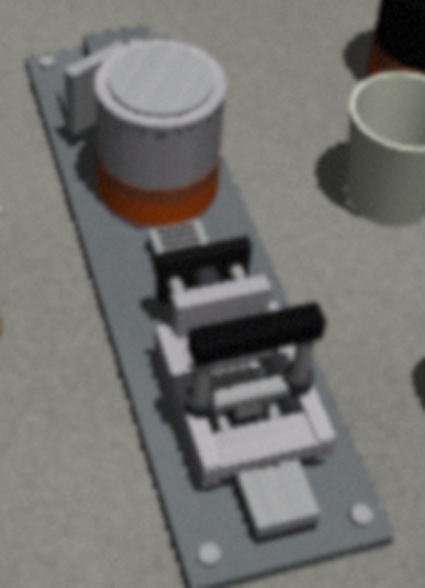

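Run:
```python
from h import *
T=lambda u,v:(u/3.3+180-.35,v/3.3+135-.35)
S=lambda u,v:(u/2.5+195-.3,v/2.5+145-.3)
c=[T(30,186),T(70,362),T(752,187),T(708,22)]
C=[ray('top',*q,12)[:2] for q in c]; print(np.round(C,1))
C=np.array(C);print('len',np.linalg.norm(C[0]-C[3]),np.linalg.norm(C[1]-C[2]),'w',np.linalg.norm(C[0]-C[1]),np.linalg.norm(C[2]-C[3]))
yv=(C[0]+C[1]-C[2]-C[3]);yv/=np.linalg.norm(yv);xv=np.array([yv[1],-yv[0]])
org=C.mean(0)-10*yv
print('yv',yv,'ang',np.arctan2(xv[1],xv[0]),org)
scr=[ray('top',*T(*q),14)[:2] for q in [(53,200),(85,333),(687,42),(730,170)]]
ss=[ray('side',*S(*q),14)[:2] for q in [(46,62),(208,553),(362,514)]]
loc=lambda P:np.round([(P[:2]-org)@xv,(P[:2]-org)@yv],1)
print('screws',[loc(s) for s in scr],[loc(s) for s in ss])
for q in [(628,38),(656,150)]: print('bar end top',loc(ray('top',*T(*q),114)), loc(ray('top',*T(*q),105)))
print('bar side topface ctr',loc(ray('side',*S(256,323),114)))
print('bar ctr tri',tri([('top',*T(641,95)),('side',*S(257,330))]), loc(tri([('top',*T(641,95)),('side',*S(257,330))])))
print('tin',loc(ray('top',*T(299,172),115)),loc(ray('side',*S(160,80),115)))
print('tin edges',loc(ray('top',*T(224,172),115)),loc(ray('top',*T(375,172),115)))
print('apex',loc(ray('top',*T(183,216),86)))
print('pad top',loc(ray('top',*T(474,104),75)),loc(ray('top',*T(490,190),75)))
```

```text
[[ 590.3  209.4]
 [ 476.   179.8]
 [ 590.7 -260.6]
 [ 702.5 -238.6]]
len 461.844823986591 455.1059994036152 w 118.07691219208732 113.95687337972942
yv [-0.24752398  0.96888177] ang 0.25012387745777054 [592.34453909 -37.1956663 ]
screws [array([ 45.8, 226.6]), array([-43.6, 225.5]), array([  46.7, -204. ]), array([ -42.9, -204.9])] [array([-42.7, 226.4]), array([ -40.7, -203.3]), array([  50.3, -203.4])]
bar end top [  35.5 -133.4] [  37.6 -136.5]
bar end top [ -33.2 -129.3] [ -31.8 -132.3]
bar side topface ctr [   3.3 -132.2]
bar ctr tri [ 627.97615371 -165.1527921   108.18482267] [   2.9 -132.8]
tin [ 4.8 74.4] [ 6.4 72.1]
tin edges [ 15.4 116.5] [-6.  31.9]
apex [  1.5 146. ]
pad top [ 27.5 -43.1] [-26.5 -37.8]
```

```bash
cat >> h.py <<'E'
yv=np.array([-0.24752398,0.96888177]);xv=np.array([yv[1],-yv[0]])
org=np.array([592.34,-37.2])+1.5*xv+1.0*yv
loc=lambda P:np.round([(np.asarray(P)[:2]-org)@xv,(np.asarray(P)[:2]-org)@yv],1)
W=lambda x,y,z:np.r_[org+x*xv+y*yv,z]
def row(cur,yaw,tgt):
    d=np.asarray(tgt)-cur; x=np.array([np.cos(yaw),np.sin(yaw),0]);y=np.array([np.sin(yaw),-np.cos(yaw),0])
    return np.round(np.array([d@x,d@y,-d[2]])/400,4)
E
python3 - <<'E'
from h import *
print(W(0,-133,170),np.arctan2(-yv[1],-yv[0]))
print(row([247.946,-518.81,238.714],-1.125,W(0,-133,190)), (-1.125-np.arctan2(-yv[1],-yv[0]))/np.pi)
E
```

```text
[ 626.46648801 -164.72110767  170.        ] -1.320672453849157
[-0.3907 -1.2355  0.1218] 0.0622844765140282
```

Call:
arm_command --motion '[[1,[-0.2,-0.62,0],[0,0,0.0623]],[1,[-0.2,-0.62,0],[0,0,0.0623]],[1,[-0.2,-0.62,0],[0,0,0.0623]],[1,[-0.2,-0.62,0],[0,0,0.0623]],[1,[-0.2,-0.62,0],[0,0,0.0623]],[1,[-0.2,-0.62,0],[0,0,0.0623]]]' --squeeze 45

```text
time: 0.9
eef_pos: [437.4, -339.3, 238.5]
orientation: [3.141, 0.0, -1.319]
force: [-1.2, 0.1, 0.5]
grip_width: 87.9
```

Run:
```python
from h import *
import numpy as np
y=-1.125;X=np.array([np.cos(y),np.sin(y),0]);Y=np.array([np.sin(y),-np.cos(y),0])
c=np.array([247.946,-518.81,238.714])+400*(-.2*X-.62*Y);print(c)
print(row(c,-1.3207,W(0,-133,190)))
```

```text
[ 437.21424199 -339.69681631  238.714     ]
[-0.3067 -0.5667  0.1218]
```

Call:
arm_command --motion '[[1,[-0.3067,-0.5667,0.12],[0,0,0]],[1,[-0.3067,-0.5667,0.12],[0,0,0]],[1,[-0.3067,-0.5667,0.12],[0,0,0]],[1,[-0.3067,-0.5667,0.12],[0,0,0]],[1,[-0.3067,-0.5667,0.12],[0,0,0]],[1,[-0.3067,-0.5667,0.12],[0,0,0]]]'

```text
time: 1.65
eef_pos: [625.9, -166.0, 190.1]
orientation: [3.14, 0.0, -1.321]
force: [-0.1, -0.6, -0.1]
grip_width: 88.5
```

Run:
```python
from h import *
import cv2
print(get_state()['eef_pos'])
p=vision.camera_params('wrist')
im=vision.get_image('wrist');cv2.imwrite('pics/w1.png',im[:,:,::-1])
print(p, loc(get_state()['eef_pos']))
```

```text
[ 625.90366894 -166.0133552   190.10240328]
{'mtx': array([[296.99709847,   0.        , 252.01695794],
       [  0.        , 296.99709847, 194.74895745],
       [  0.        ,   0.        ,   1.        ]]), 'R': array([[ 2.47398203e-01, -9.68913667e-01, -6.59215049e-04],
       [-9.23059652e-01, -2.35896755e-01,  3.03831531e-01],
       [-2.94542030e-01, -7.45588800e-02, -9.52725546e-01]]), 't': array([-315.67392982,  511.67076702,  515.42329744])} [  -1.3 -134.6]
```

View pics/w1.png

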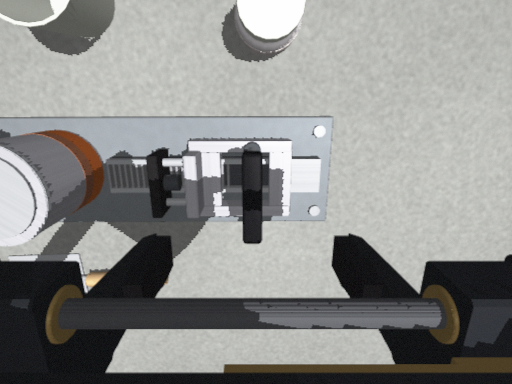

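Run:
```python
from h import *
for q,z in [((252,143),114),((252.5,241),114),((320,131),14),((314,211),14),((334,117),12),((327,221),12),((250,240),96)]:
    P=ray('wrist',*q,z);print(q,P.round(1),loc(P))
print(proj('wrist',W(0,-133,114)),proj('wrist',W(38,-133,114)),proj('wrist',W(-38,-133,114)))
```

```text
(252, 143) [ 672.5 -154.8  114. ] [  47.  -134.8]
(252.5, 241) [ 594.7 -175.   114. ] [ -33.4 -135.1]
(320, 131) [ 689.4 -225.2   14. ] [  46.  -207.2]
(314, 211) [ 601. -247.   14.] [ -45.  -206.4]
(334, 117) [ 706.8 -235.4   12. ] [  60.3 -221.4]
(327, 221) [ 592.2 -266.3   12. ] [ -58.4 -223. ]
(250, 240) [ 586.4 -174.9   96. ] [ -41.4 -132.9]
[249.80614771 202.78711415] [249.63133806 155.05655536] [249.9645972  246.05064627]
```

Call:
arm_command --motion '[[1,[0,0,0.13],[0,0,0]],[1,[0,0,0.25],[0,0,0]],[1,[0,0,0.26],[0,0,0]],[1,[0,0,0.26],[0,0,0]],[-0.3,[0,0,0.26],[0,0,0]],[-0.5,[0,0,0.26],[0,0,0]],[-0.6,[0,0,0.26],[0,0,0]],[-1,[0,0,0.26],[0,0,0]],[-1,[0,0,0.26],[0,0,0]],[-1,[0,0,0.26],[0,0,0]],[-1,[0,0,0.26],[0,0,0]],[-1,[0,0,0.26],[0,0,0]]]' --squeeze 45

```text
time: 3.2
eef_pos: [626.6, -165.0, 86.7]
orientation: [-3.142, -0.001, -1.321]
force: [0.2, -1.9, -1.0]
grip_width: 15.0
```

Run:
```python
from h import *
import cv2
s=get_state();print(s['eef_pos'],s['force'],s['grip_width'],loc(s['eef_pos']))
cv2.imwrite('pics/s2.png',vision.get_image('side')[:,:,::-1])
```

```text
[ 626.56414828 -165.03140914   86.67695366] [ 0.17796284 -1.91643679 -0.95404722] 15.025365761235072 [   0.  -133.3]
```

View pics/s2.png

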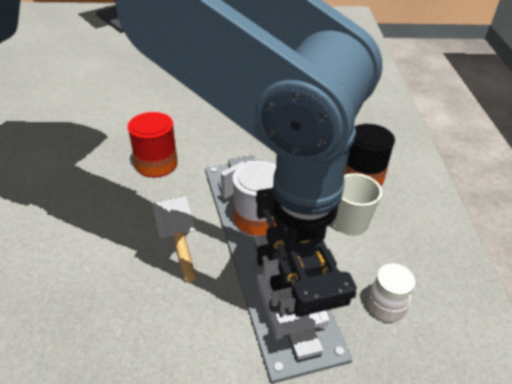

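Call:
arm_command --motion '[[-1,[0,0,-0.01],[0,0,0]],[-1,[0,0,-0.02],[0,0,0]],[-1,[0,0,-0.03],[0,0,0]],[-1,[0,0,-0.03],[0,0,0]],[-1,[0,0,-0.03],[0,0,0]]]' --squeeze 45

```text
time: 3.88
eef_pos: [626.4, -164.7, 98.4]
orientation: [3.141, 0.0, -1.321]
force: [2.7, -2.6, -7.5]
grip_width: 15.4
```

Call:
arm_command --motion '[[-1,[-0.01,0,0],[0,0,0]],[-1,[-0.023,0,0],[0,0,0]],[-1,[-0.036,0,0],[0,0,0]],[-1,[-0.049,0,0],[0,0,0]],[-1,[-0.062,0,0],[0,0,0]],[-1,[-0.075,0,0],[0,0,0]],[-1,[-0.088,0,0],[0,0,0]],[-1,[-0.101,0,0],[0,0,0]],[-1,[-0.114,0,0],[0,0,0]],[-1,[-0.125,0,0],[0,0,0]],[-1,[-0.125,0,0],[0,0,0]],[-1,[-0.125,0,0],[0,0,0]]]'

```text
time: 5.38
eef_pos: [613.9, -116.2, 98.5]
orientation: [3.141, 0.0, -1.321]
force: [1.4, -2.1, -7.5]
grip_width: 15.2
```

Run:
```python
from h import *
import cv2
s=get_state();print(s['eef_pos'],s['force']@np.r_[yv,0],s['force'],s['grip_width'],loc(s['eef_pos']))
cv2.imwrite('pics/w3.png',vision.get_image('wrist')[:,:,::-1])
t=vision.get_image('top')[:,:,::-1]
cv2.imwrite('pics/t3.png',cv2.resize(t[100:300,150:420],None,fx=2.9,fy=2.9,interpolation=cv2.INTER_CUBIC))
```

```text
[ 613.85626088 -116.22656154   98.51432113] -2.406470277167078 [ 1.4065114  -2.12443359 -7.49944428] 15.19372485571843 [ -0.2 -82.9]
```

View pics/w3.png

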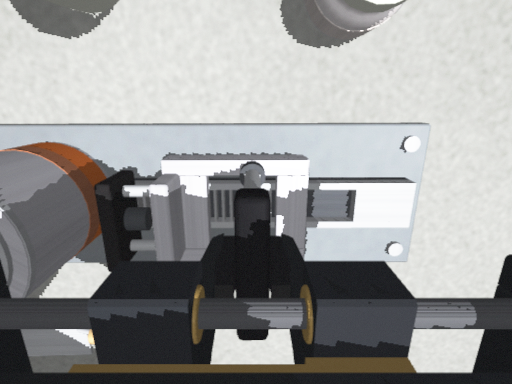

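View pics/t3.png

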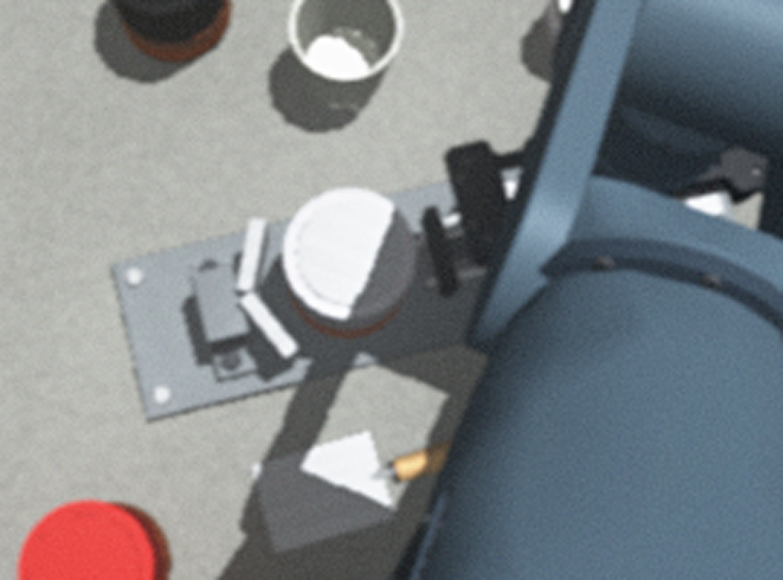

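Call:
arm_command --motion '[[-1,[-0.005,0,0],[0,0,0]],[-1,[-0.01,0,0],[0,0,0]],[-1,[-0.015,0,0],[0,0,0]],[-1,[-0.02,0,0],[0,0,0]],[-1,[-0.025,0,0],[0,0,0]],[-1,[-0.03,0,0],[0,0,0]],[-1,[-0.035,0,0],[0,0,0]],[-1,[-0.04,0,0],[0,0,0]],[-1,[-0.045,0,0],[0,0,0]],[-1,[-0.05,0,0],[0,0,0]],[-1,[-0.055,0,0],[0,0,0]],[-1,[-0.06,0,0],[0,0,0]]]'

```text
time: 6.98
eef_pos: [608.2, -94.0, 98.9]
orientation: [3.141, -0.002, -1.321]
force: [0.9, -7.4, -7.8]
grip_width: 15.6
```

```bash
cat > st.py <<'E'
from h import *
import cv2,sys
s=get_state();print(s['eef_pos'].round(2),'Fy',round(s['force']@np.r_[yv,0],2),s['force'].round(2),s['grip_width'].round(2),'loc',loc(s['eef_pos']),s['time'])
n=sys.argv[1]
cv2.imwrite(f'pics/w{n}.png',vision.get_image('wrist')[:,:,::-1])
t=vision.get_image('top')[:,:,::-1]
cv2.imwrite(f'pics/t{n}.png',cv2.resize(t[130:260,180:340],None,fx=4,fy=4,interpolation=cv2.INTER_CUBIC))
E
python3 st.py 4
```

```text
Traceback (most recent call last):
  File "st.py", line 3, in <module>
    s=get_state();print(s['eef_pos'].round(2),'Fy',round(s['force']@np.r_[yv,0],2),s['force'].round(2),s['grip_width'].round(2),'loc',loc(s['eef_pos']),s['time'])
                                                                                                       ^^^^^^^^^^^^^^^^^^^^^
AttributeError: 'float' object has no attribute 'round'
```

```bash
sed -i "s/s\['grip_width'\].round(2)/round(s['grip_width'],2)/" st.py; python3 st.py 4
```

```text
[608.22 -94.05  98.91] Fy -7.43 [ 0.91 -7.44 -7.78] 15.6 loc [ -0.2 -60. ] 6.975
```

View pics/t4.png

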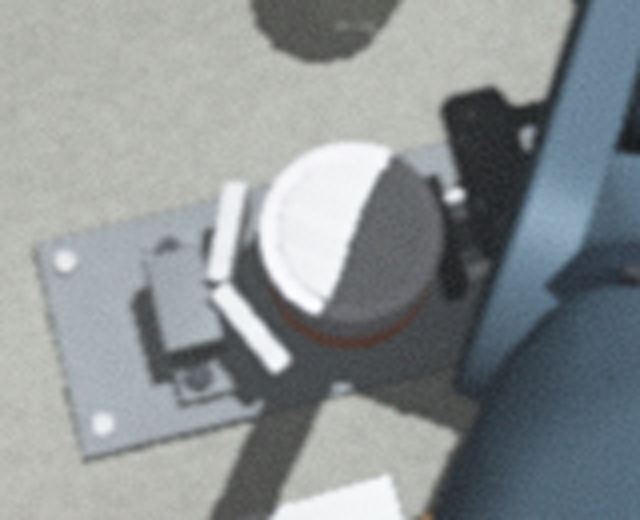

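View pics/w4.png

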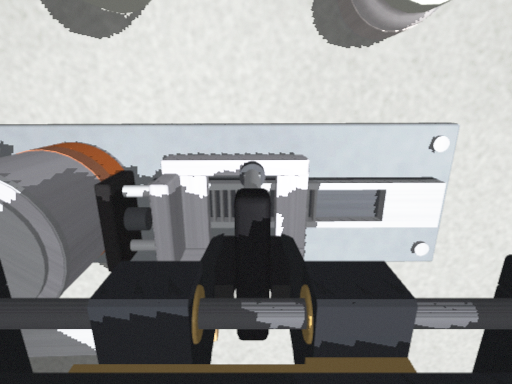

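Call:
arm_command --motion '[[-1,[-0.005,0,0],[0,0,0]],[-1,[-0.01,0,0],[0,0,0]],[-1,[-0.015,0,0],[0,0,0]],[-1,[-0.02,0,0],[0,0,0]],[-1,[-0.025,0,0],[0,0,0]],[-1,[-0.03,0,0],[0,0,0]]]'

```text
time: 7.82
eef_pos: [605.2, -82.5, 98.9]
orientation: [3.141, -0.002, -1.321]
force: [-0.8, -8.3, -7.5]
grip_width: 15.5
```

```bash
python3 st.py 5
python3 - <<'E'
from h import *
T=lambda u,v:(u/4+180-.35,v/4+130-.35)
E
```

```text
[605.24 -82.47  98.9 ] Fy -7.81 [-0.8  -8.26 -7.5 ] 15.48 loc [ -0.2 -48.1] 7.825
```

View pics/t5.png

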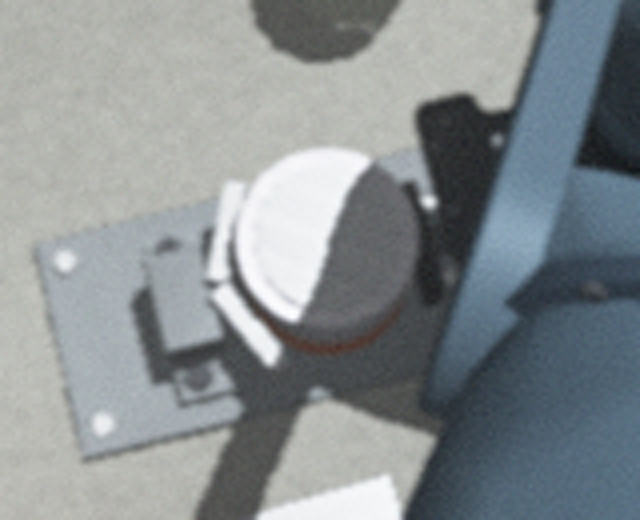

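Call:
arm_command --motion '[[-1,[-0.004,0,0],[0,0,0]],[-1,[-0.008,0,0],[0,0,0]],[-1,[-0.012,0,0],[0,0,0]],[-1,[-0.016,0,0],[0,0,0]]]'

```text
time: 8.43
eef_pos: [603.8, -76.9, 99.0]
orientation: [3.141, -0.003, -1.321]
force: [-0.4, -11.9, -7.6]
grip_width: 15.5
```

Call:
arm_command --motion '[[-1,[-0.004,0,0],[0,0,0]],[-1,[-0.008,0,0],[0,0,0]],[-1,[-0.01,0,0],[0,0,0]]]'

```text
time: 8.8
eef_pos: [603.0, -73.7, 99.2]
orientation: [-3.142, -0.004, -1.321]
force: [-0.5, -12.8, -8.3]
grip_width: 15.0
```

```bash
python3 st.py 6
```

```text
[602.98 -73.68  99.18] Fy -12.28 [ -0.45 -12.79  -8.32] 15.04 loc [ -0.2 -39. ] 8.8
```

View pics/t6.png

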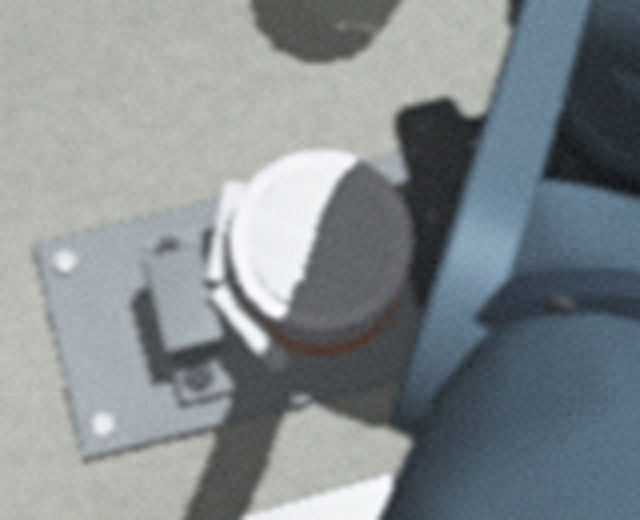

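View pics/w6.png

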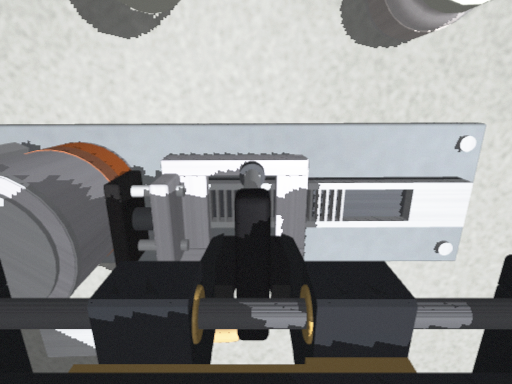

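Call:
arm_command --motion '[[-1,[0,0,0],[0,0,0]],[-1,[0,0,0],[0,0,0]],[-1,[0,0,0],[0,0,0]]]'

```text
time: 9.28
eef_pos: [603.0, -73.6, 99.2]
orientation: [-3.142, -0.004, -1.321]
force: [-0.2, -13.0, -7.0]
grip_width: 15.4
```

```bash
python3 st.py 7
python3 - <<'E'
import cv2,numpy as np
a=cv2.imread('pics/w5.png');b=cv2.imread('pics/w7.png')
f=lambda i:cv2.resize(i[165:275,80:200],None,fx=3.2,fy=3.2,interpolation=cv2.INTER_CUBIC)
cv2.imwrite('pics/cmp7.png',np.hstack([f(a),f(b)]))
cv2.imwrite('pics/rail7.png',cv2.resize(b[170:240,200:430],None,fx=3.4,fy=3.4,interpolation=cv2.INTER_CUBIC))
E
```

```text
[602.96 -73.58  99.15] Fy -12.52 [ -0.25 -12.99  -6.98] 15.44 loc [ -0.2 -38.9] 9.275
```

View pics/cmp7.png

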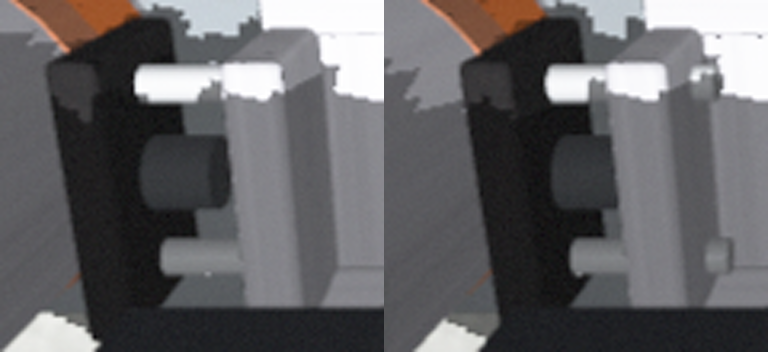

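View pics/rail7.png

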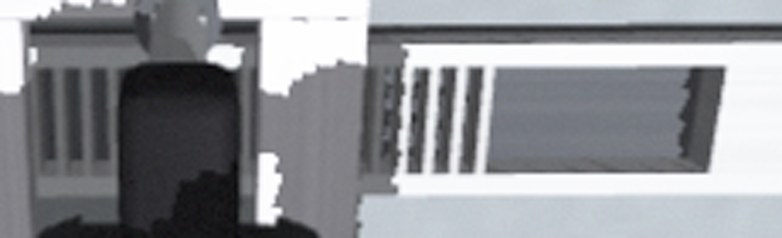

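Run:
```python
from h import *
a=ray('wrist',80+47/3.2,165+65/3.2,75);b=ray('wrist',80+77/3.2,165+65/3.2,75)
print('compr',np.linalg.norm(a-b),loc(a),loc(b))
E_=get_state()['eef_pos']
for u,v in [(493,68),(487,170)]:
    P=ray('wrist',200+u/3.4-.35,170+v/3.4-.35,30);print('tooth',P.round(1),((P-E_)[:2]@yv).round(2),((P-E_)[:2]@xv).round(2))
# visible gap edges top row (z=30) near v=68..
for u in [40,55,70,85,98,110,415,430,442,456,468,483,493]:
    P=ray('wrist',200+u/3.4-.35,170+70/3.4-.35,30);print(u,((P-E_)[:2]@yv).round(2),end=' ; ')
p=vision.camera_params('wrist');print(-p['R'].T@p['t']-E_, (-p['R'].T@p['t']-E_)[:2]@yv)
```

```text
compr 5.541492407425349 [30.4 54.1] [30.4 48.5]
tooth [ 634.3 -138.1   30. ] -70.17 14.36
tooth [ 610.8 -145.    30. ] -71.1 -10.04
40 30.34 ; 55 27.01 ; 70 23.69 ; 85 20.36 ; 98 17.48 ; 110 14.82 ; 415 -52.88 ; 430 -56.22 ; 442 -58.88 ; 456 -61.99 ; 468 -64.66 ; 483 -68.0 ; 493 -70.22 ; [ 75.96826986  19.78022576 145.37866886] 0.36073163266385266
```

Call:
arm_command --motion '[[-1,[-0.003,0,0],[0,0,0]],[-1,[-0.006,0,0],[0,0,0]],[-1,[-0.009,0,0],[0,0,0]],[-1,[-0.012,0,0],[0,0,0]],[-1,[-0.0138,0,0],[0,0,0]],[-1,[-0.0138,0,0],[0,0,0]],[-1,[-0.0138,0,0],[0,0,0]]]'

```text
time: 10.25
eef_pos: [601.9, -69.3, 99.4]
orientation: [-3.141, -0.005, -1.321]
force: [0.4, -15.7, -7.5]
grip_width: 15.2
```

```bash
python3 st.py 8
python3 - <<'E'
import cv2,numpy as np
a=cv2.imread('pics/w5.png');b=cv2.imread('pics/w8.png')
f=lambda i:cv2.resize(i[165:275,80:200],None,fx=3.2,fy=3.2,interpolation=cv2.INTER_CUBIC)
g=cv2.resize(b[170:240,200:430],None,fx=3.4,fy=3.4,interpolation=cv2.INTER_CUBIC)
m=np.hstack([f(a),f(b)]);g=cv2.copyMakeBorder(g[:,:768],0,0,0,max(0,768-g.shape[1]),cv2.BORDER_CONSTANT)
cv2.imwrite('pics/cmp8.png',np.vstack([m,g]))
E
```

```text
[601.86 -69.27  99.38] Fy -15.33 [  0.43 -15.71  -7.48] 15.16 loc [ -0.2 -34.4] 10.25
```

View pics/cmp8.png

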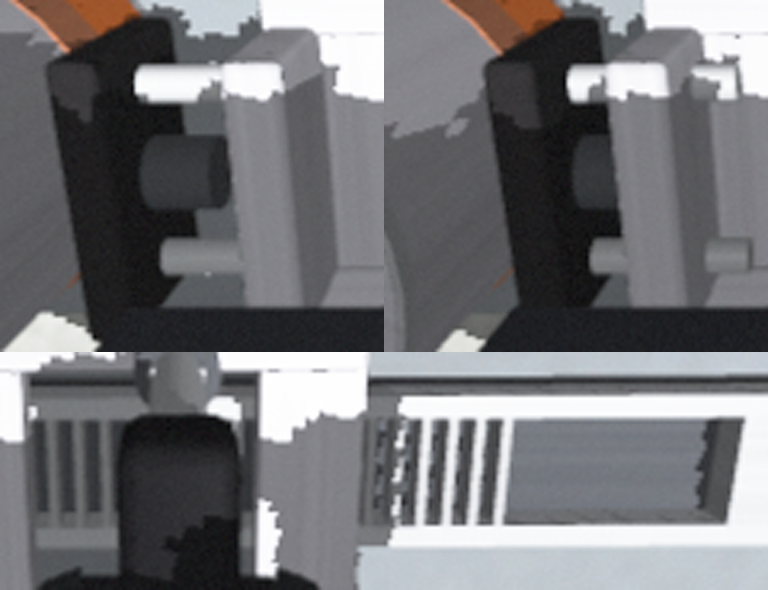

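Call:
arm_command --motion '[[-1,[-0.0015,0,0],[0,0,0]],[-1,[-0.003,0,0],[0,0,0]],[-1,[-0.003,0,0.005],[0,0,0]],[-1,[-0.003,0,0.01],[0,0,0]],[-1,[-0.003,0,0.015],[0,0,0]],[-1,[-0.003,0,0.018],[0,0,0]],[-1,[-0.003,0,0.018],[0,0,0]],[-1,[-0.003,0,0.018],[0,0,0]]]'

```text
time: 11.35
eef_pos: [601.7, -68.4, 92.5]
orientation: [-3.141, -0.006, -1.321]
force: [0.1, -16.5, -5.3]
grip_width: 15.5
```

```bash
python3 st.py 9
```

```text
[601.66 -68.4   92.5 ] Fy -16.04 [  0.05 -16.54  -5.29] 15.54 loc [ -0.2 -33.5] 11.35
```

Call:
arm_command --motion '[[-1,[0,0,0.004],[0,0,0]],[-1,[0,0,0.008],[0,0,0]],[-1,[0,0,0.012],[0,0,0]],[-1,[0,0,0.013],[0,0,0]],[-1,[0,0,0.013],[0,0,0]]]'

```text
time: 12.08
eef_pos: [601.7, -68.4, 87.4]
orientation: [-3.141, -0.006, -1.321]
force: [-1.3, -16.8, -4.6]
grip_width: 15.3
```

```bash
python3 st.py 10
python3 - <<'E'
import cv2,numpy as np
a=cv2.imread('pics/w5.png');b=cv2.imread('pics/w10.png')
f=lambda i:cv2.resize(i[165:275,80:200],None,fx=3.2,fy=3.2,interpolation=cv2.INTER_CUBIC)
cv2.imwrite('pics/cmp10.png',np.hstack([f(a),f(b)]))
E
```

```text
[601.66 -68.41  87.44] Fy -15.96 [ -1.25 -16.79  -4.59] 15.31 loc [ -0.2 -33.6] 12.075
```

View pics/w10.png

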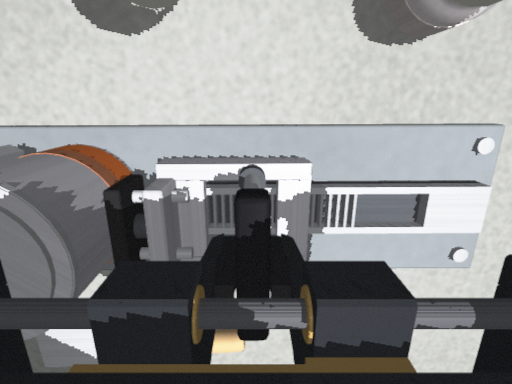

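Call:
arm_command --motion '[[-1,[0.002,0,0.001],[0,0,0]],[-1,[0.004,0,0.0015],[0,0,0]],[-1,[0.004,0,0.0015],[0,0,0]],[-1,[0.004,0,0.0015],[0,0,0]]]'

```text
time: 12.68
eef_pos: [601.8, -68.8, 86.7]
orientation: [-3.142, -0.004, -1.321]
force: [-1.6, -12.8, -3.8]
grip_width: 15.3
```

Call:
arm_command --motion '[[-0.4,[0,0,0],[0,0,0]],[-0.3,[0,0,0],[0,0,0]],[-0.2,[0,0,0],[0,0,0]],[-0.1,[0,0,0],[0,0,0]],[0,[0,0,0],[0,0,0]],[0,[0,0,0],[0,0,0]]]'

```text
time: 13.42
eef_pos: [601.3, -66.2, 85.7]
orientation: [3.142, 0.0, -1.321]
force: [0.8, 0.3, -0.3]
grip_width: 44.0
```

```bash
python3 st.py 11
```

```text
[601.33 -66.24  85.69] Fy 0.13 [ 0.84  0.35 -0.3 ] 43.96 loc [  0.  -31.4] 13.425
```

View pics/w11.png

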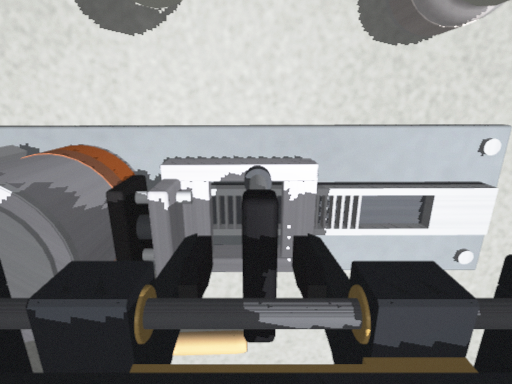

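Call:
arm_command --motion '[[0,[0,0,-0.03],[0,0,0]],[0,[0,0,-0.1],[0,0,0]],[0,[0,0,-0.22],[0,0,0]],[0,[0,0,-0.3],[0,0,0]],[0,[0,0,-0.36],[0,0,0]],[0,[0,0,-0.36],[0,0,0]]]'

```text
time: 14.28
eef_pos: [602.8, -66.8, 232.9]
orientation: [-3.137, -0.003, -1.321]
force: [1.3, 0.3, -0.1]
grip_width: 44.0
```

```bash
python3 st.py 12
```

```text
[602.81 -66.78 232.92] Fy 0.0 [ 1.26  0.32 -0.12] 44.04 loc [  1.3 -32.2] 14.275
```

View pics/w12.png

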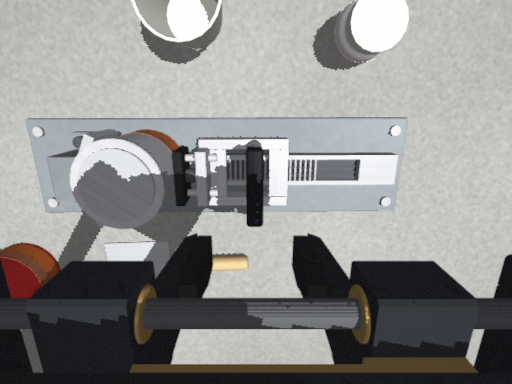

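Call:
arm_command --motion '[[0,[0.3,0.4,0],[0,0,0]],[0,[0.3,0.4,0],[0,0,0]],[0,[0.3,0.4,0],[0,0,0]],[0,[0.3,0.4,0],[0,0,0]],[0,[0.3,0.4,0],[0,0,0]],[0,[0.3,0.4,0],[0,0,0]]]'

```text
time: 15.12
eef_pos: [476.6, -221.1, 229.2]
orientation: [3.141, 0.001, -1.32]
force: [-0.9, 0.3, 0.5]
grip_width: 44.1
```

Run:
```python
from h import *
import cv2
s=cv2.cvtColor(vision.get_image('side'),cv2.COLOR_RGB2BGR);t=cv2.cvtColor(vision.get_image('top'),cv2.COLOR_RGB2BGR)
cv2.imwrite('pics/s13.png',s);cv2.imwrite('pics/t13.png',t)
a=cv2.resize(s[145:380,195:365],None,fx=2.5,fy=2.5,interpolation=cv2.INTER_CUBIC)
cv2.imwrite('pics/s13z.png',a)
cv2.imwrite('pics/t13z.png',cv2.resize(t[135:250,180:420],None,fx=3.3,fy=3.3,interpolation=cv2.INTER_CUBIC))
```

```text
(no output)
```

View pics/s13.png

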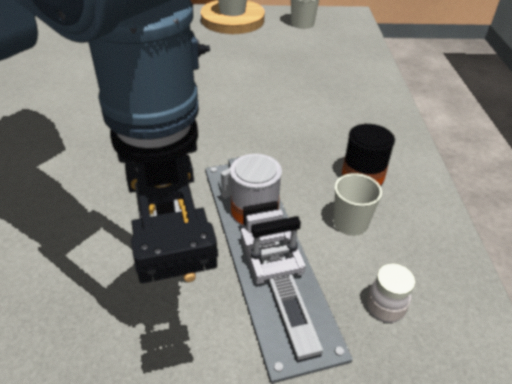

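View pics/t13z.png

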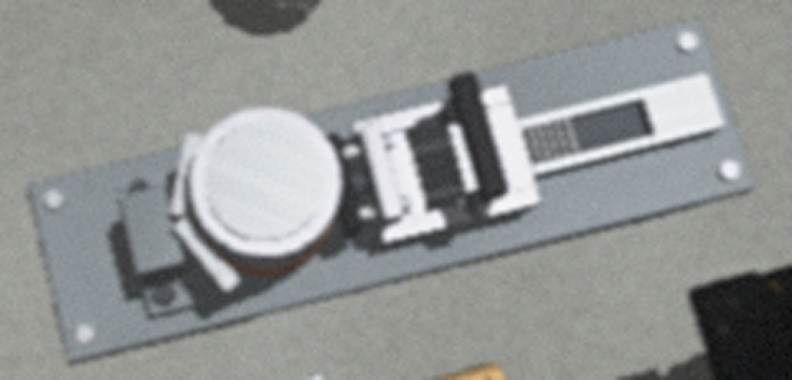

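View pics/s13z.png

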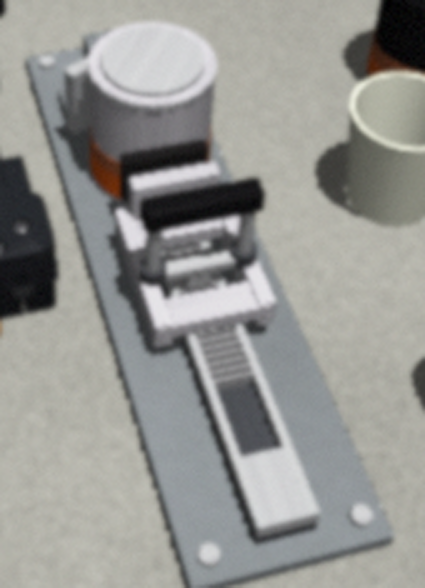

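Run:
```python
from h import *
T=lambda u,v:(u/3.3+180-.35,v/3.3+135-.35)
S=lambda u,v:(u/2.5+195-.3,v/2.5+145-.3)
# same feature before/after: bar visible-centre; tin lid
for n,a,b in [('before',(641,95),(257,330)),('after',(479,135),(202,203))]:
    P=tri([('top',*T(*a)),('side',*S(*b))]);print(n,P.round(1),loc(P))
print('tin',loc(ray('top',*T(266,183),115)),loc(ray('side',*S(152,62),115)))
for q,z in [((53,200),14)]: pass
```

```text
before [ 628.  -165.2  108.2] [   1.4 -133.8]
after [603.3 -69.6 107.1] [  1.1 -35.1]
tin [ 1.7 93.5] [ 4.7 90.2]
```

```bash
python3 -c "
from plant import job,get_state
print(get_state()['time']);print(job.job_done())"
```

```text
15.225
the job is handed in; nothing more can be done
None
```

The tin is clamped and the job was handed in at 15.2 s; no verdict is reported. I lifted the bar about 12 mm and slid the carriage about 100 mm, pushing the tin into the V jaw. I then lowered the pawl into a notch while still gripping the bar, let go and moved the arm clear.

**Pad compression:** about 10 mm, which is half-way.
- The wrist picture before the last 0.9 mm of push gave about 10 mm.
- The tin and bar positions in the final top view also give about 10 mm.
- The wrist force gives 9 to 10 mm once carriage friction is taken off.
- The static wrist reading along the rail peaked at about 16.5 N, so the pad stayed below the 25 N that dents the tin.

**Bar:** it is fully down. The gripper came down to 86.7 mm, the same as with the bar parked. Final triangulation put the bar at 107 mm, against 108 mm before the lift.

**Tin, cup, jar and spatula:** the final pictures show the tin upright, with no dent visible, against both jaw plates. The cup and jar are where they were. The gripper partly hid the spatula in the last views, but nothing came near it.

**Disagreements:** the views differed by 2 to 3 mm: the tin's final y was 93.5 mm from the top camera and 90.2 mm from the side. The notch position was only known to about 1 mm, so I confirmed it by feel when lowering the pawl.

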